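# Stack the sample cases in the stacking tray

## Robot

A 6-joint arm with a two-finger parallel gripper is mounted at the origin on the work surface. World frame = base frame: x ahead of the robot, y to its left, z up, the work surface at z = 0. Lengths are in mm, angles in rad, forces in N, time in s.
With the tool pointing down it reaches from about 300 to 775 mm from the base axis. Payload 14.6 kg.
Tool frame: the origin (TCP) lies at the very end of the fingers, on their centre line; the grasp point (between the pads) lies 19 mm behind it; z points along the fingers, y is the line along which they close (so a half turn about z gives the same grasp; the last joint's range is limited). The gripper opens to 94 mm and grips with 3 to 60 N. Pads are 16 mm wide; open, the fingers measure 119 mm over their backs; the gripper's body (75 mm by 177 mm) begins 78 mm behind the grasp point.
Start: joints at [1.079, 0.3, 1.521, -0, 1.321, -0.067], TCP at [226.672, 501.107, 182.446] pointing down, gripper open.
Joint ranges: [-3.03, 3.03], [-0.79, 2.21], [0.23, 2.52], [-1.04, 4.18], [0, 3.07], [-2.55, 2.55]. Speed limits (rad/s): [2.22, 2.22, 2.57, 3.14, 3.14, 3.14].

## Interface

Orientations are given as [roll, pitch, yaw] about the fixed x, y, z axes, in that order (R = Rz(yaw) Ry(pitch) Rx(roll)).
In Python, from cell import manip gives the robot as it stands.
- The arm moves only by the tool servo_tool, never from a script. Its argument "rows" is a list of rows, each a list of 7 numbers: the turn, a rotation vector about the world's x, y, z in degrees, then the shift along the world's x, y, z in mm, then the closure, from 0 (fully open) to 1 (shut). In form: [[rx, ry, rz, dx, dy, dz, fingers], ...]. A call has 1 to 20 rows; each row shifts and turns the commanded pose from where the row before left it; what a row does not reach is not made up. A row lasts 1/8 s, in which the tool goes at most 62.5 mm and 10.7 degrees, less where a joint would pass 70% of its speed; a pose out of reach is approached as far as the arm can. A call with a gripper value outside its range is refused whole. The fingers move at their own pace and stop on an object; "grip_force" is the grip in N (left out, the last holds). Time passes only in rows, so rows that do not move let the fingers close. It gives the time, the measured TCP pose, the force, the opening and the grip force at its end, in the units of the state.
- manip.read_state(): the state, without advancing time (a new reading comes with each control period).
- manip.camera(name): name is "side" or "top"; returns the picture (480x640x3 uint8, red, green, blue); there is no depth.
- manip.camera_info(name): a dict with "fx", "fy", "cx", "cy" (pixels), "position" and "rotation" of the camera in the world. Camera axes: x right, y down, z forward; pixel columns grow to the right and rows downward; lengths in mm; the calibration is good to about 2 mm. A picture is of the moment at which its call begins. camera_info takes no time and is no camera call.
- manip.sign_off(): hands the job in; it is judged then, once.
The state is a dict: "clock": time; "joints": joint angles; "qd": joint speeds; "effort": joint torques, N m; "eef_pos": TCP position; "eef_rot": TCP orientation; "wrist_force": force on the tool from outside, world axes, zero at the start; "moment": the same for the moment, N m; "finger_gap": finger opening in mm; "finger_force": force on a finger pad.
Only numpy, scipy, OpenCV 4.12 (cv2) and the standard library are available. Lean on these libraries where they do the work, as an engineer would, in place of code of your own. Each camera call takes 0.05 s, during which the arm holds its last target. There are 200 camera calls.

## Task

Build up the column of sample cases: take the two closed cases off the sloping stand and put the deep one on the case that already stands in the stacking tray, then the flat one on top of that. Set each down gently and squarely, right way up, with its foot fully home inside the rim of the lid below, and leave the bottle, jar and bin alone.

Things in the scene. Friction and masses are not known exactly. Their poses are not given: they have to be found in the camera images.
- stand: fixed aluminium stand, 250 mm wide (y); its plate rises at 35 degrees towards its +x (to the robot), with a 20 mm lip along the low edge. Origin: on the bench under the middle; the plate's surface passes 55 mm above it. The deep and the flat case lie side by side on the plate in either order, tilted 35 degrees, 100 to 130 mm between centres, low ends at the lip
- tray: steel stacking tray fixed to the bench, 150 x 100 x 8 mm, with a rim 5 mm high that the foot of the lowest case stands in. Origin: centre of its underside on the bench; the floor inside the rim is at z = 8 mm; x along its length
- base_case: loose grey plastic case standing in the tray, same shape as the deep case. For all cases: origin at the centre of the underside of the foot; x along the length, y across the width, z up through the lid; a half turn about z changes nothing; a case fully home has its origin 50 mm above that of the (deep or base) case below, one caught on the rim stands 5 mm higher or tilted
- deep_case: closed grey case with latches, 110 x 60 x 55 mm high: foot 99 x 49 mm, 6 mm high; straight sides z = 6 to 50 mm; on the lid (deck at z = 50 mm) a rim 5 mm high, 4 mm wide, inside 102 x 52 mm, takes the next case's foot with 1.5 mm to spare each side. 0.3 to 0.65 kg. Axes as base_case
- flat_case: as the deep case, same outline, foot and rim, but lower: 39 mm high overall, sides from z = 6 to 34 mm, deck at z = 34 mm. 0.2 to 0.45 kg. Axes as base_case
- bottle: bystander: glass bottle with a blue cap, 72 mm across, 165 mm high; origin at the centre of its underside
- jar: bystander: brown glass jar, 54 mm across, 62 mm high; origin at the centre of its underside
- bin: bystander: open grey bin, 90 x 130 x 40 mm; origin at the centre of its underside
Things that resemble listed ones, but are neither listed nor needed, are in the scene too. Several things look just like the tray: the one meant starts farthest to the robot's right.

How it is judged (in metres and radians):
On the way, in this order (a step that is already met when the one before it is completed fails the run):
1. the deep case is fully home on the case in the tray (z of base_case in the frame of tray between 0.0055 and 0.0105 m and horizontal distance between base_case and tray below 0.005 m and angle between the x axis of base_case and the x axis of tray, either way round below 0.07 rad and angle between each of base_case, deep_case's own z axis and vertical below 0.05 rad and z of deep_case in the frame of base_case between 0.0475 and 0.0525 m and horizontal distance between deep_case and base_case below 0.005 m and angle between the x axis of deep_case and the x axis of base_case, either way round below 0.07 rad), for 0.3 s.
2. the flat case is fully home on the deep case (all of step 1 and z of flat_case in the frame of deep_case between 0.0475 and 0.0525 m and horizontal distance between flat_case and deep_case below 0.005 m and angle between the x axis of flat_case and the x axis of deep_case, either way round below 0.07 rad and angle between flat_case's own z axis and vertical below 0.05 rad), for 0.3 s.
At the end, for the whole second after the job is handed in: Base case home in the tray, deep case home on it, flat case home on the deep one (origins 8, 50 and 50 mm above the one below, within 2.5 mm), each within 5 mm sideways and 0.07 rad in direction (either way round) of the one below, level within 0.05 rad, at rest (all of step 2 and linear speed of each of base_case, deep_case, flat_case below 0.01 m/s); the robot touches nothing.
It fails at once if a case is pressed on the column with more than 100 N (contact force between deep_case and base_case above 100 N or contact force between flat_case and deep_case above 100 N).
It fails at once if a case is dropped: it moves faster than 0.25 m/s with no finger on it (a fall of some 3 mm) ((linear speed of deep_case above 0.25 m/s and contact force between the fingers and deep_case below 0.05 N) or (linear speed of flat_case above 0.25 m/s and contact force between the fingers and flat_case below 0.05 N)).
It fails at once if the bottle, jar or bin is moved more than 20 mm or tipped (distance of any of bottle, jar, bin from where it was at the start of the episode above 0.02 m or angle between any of bottle, jar, bin's own z axis and vertical above 0.2 rad).
It also fails if it takes over 64 s, if anything falls off the work surface, if the arm or the gripper's body presses on something with over 40 N, if the wrist force passes 120 N, or if a joint passes its speed limit or range.

## Working session

There is one attempt and no reset: what is moved stays moved. The work goes in short steps, Python scripts to look and compute and a tool call to move; the robot and the scene stay as the last step left them, time stands still between calls to the robot, and variables do not carry over. Pictures are saved under pics/ and viewed, at most 10 in all, crops included, and the job is handed in when it is done.

Besides the shell and the picture viewer there is one more tool, called as name([rows], argument=value, ...), one row to a line, values as JSON. servo_tool: Moves the arm, as the interface text tells. Its arguments: {"type":"object","properties":{"rows":{"type":"array","items":{"type":"array","items":{"type":"number"}}},"grip_force":{"type":"number"}},"required":["rows"]}

```bash
mkdir -p pics
python3 - <<'E'
from cell import manip
import cv2
for n in("side","top"):
    im=manip.camera(n); cv2.imwrite(f"pics/{n}0.png",im[:,:,::-1]); i=manip.camera_info(n); print(n,i)
print(manip.read_state())
E
```

```text
side {'fx': 443.3796863230004, 'fy': 443.3796863230004, 'cx': 319.6958094897845, 'cy': 233.9784977766177, 'position': array([306.32376426, 522.04571658, 675.30190281]), 'rotation': array([-2.40565494, -0.01046163, -2.65571285])}
top {'fx': 571.5976334243927, 'fy': 571.5976334243927, 'cx': 314.67199906805536, 'cy': 247.2680016362026, 'position': array([ 423.46846661,   38.98775934, 1391.37213722]), 'rotation': array([-3.03344784,  0.00309569, -1.55122187])}
{'clock': 0.1, 'joints': array([ 1.07943421e+00,  3.00391022e-01,  1.52153605e+00,  1.64464164e-05,
        1.32070618e+00, -6.65726105e-02]), 'qd': array([-0.00104029, -0.00280721, -0.00036864,  0.00093664,  0.00041606,
       -0.00025682]), 'effort': array([ 1.75564976e-03, -5.32648301e+01, -3.53274643e+01,  7.09791784e-02,
        2.36307346e-02, -1.20050831e-04]), 'eef_pos': array([226.52881465, 500.88898898, 181.94931877]), 'eef_rot': array([-3.14055542e+00, -8.51193560e-05,  2.71679903e+00]), 'wrist_force': array([-0.0578737 , -0.40090495, -0.15192777]), 'moment': array([ 0.03069617, -0.01703246,  0.01856352]), 'finger_force': 0.0, 'finger_gap': 93.90882425400495}
```

View pics/side0.png

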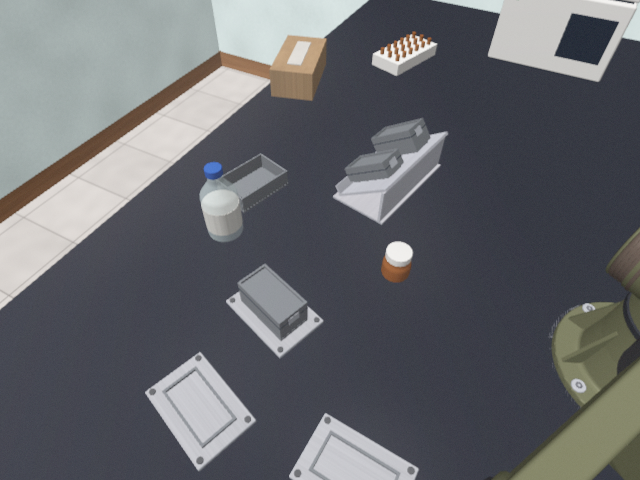

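View pics/top0.png

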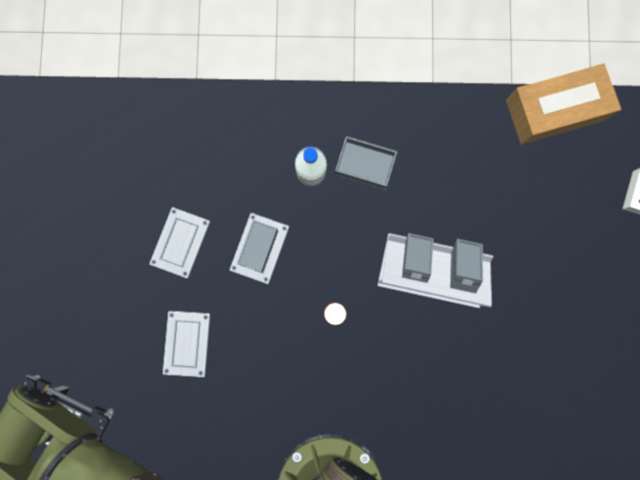

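The side view has the base case in its tray at about (275,310), with empty lookalike trays at (200,408) and (355,460). The stand is at (390,175), with cases at (375,165) and (402,135). In the top view the base case is at (260,248) and the stand at (437,270). The cases on it are at (418,257) and (467,265), and the right one looks deeper. Next I'll enlarge these areas.

Run:
```python
import cv2,numpy as np
S=cv2.imread("pics/side0.png");T=cv2.imread("pics/top0.png")
def c(im,x,y,w,h,s):
    o=cv2.resize(im[y:y+h,x:x+w],None,fx=s,fy=s,interpolation=cv2.INTER_CUBIC)
    o=(255*(o/255.)**0.6).astype(np.uint8)
    for k in range(0,w,10):
        cv2.line(o,(int(k*s),0),(int(k*s),5),(0,255,255),1)
        if k%20==0: cv2.putText(o,str(x+k),(int(k*s),14),0,.33,(0,255,255),1)
    for k in range(0,h,10):
        cv2.line(o,(0,int(k*s)),(5,int(k*s)),(0,255,255),1)
        if k%20==0: cv2.putText(o,str(y+k),(6,int(k*s)+4),0,.33,(0,255,255),1)
    return o
a=np.hstack([c(S,335,115,115,100,3.48)[:300,:400],c(S,225,258,100,100,3)])
print(a.shape)
P=np.zeros((600,800,3),np.uint8)
def put(o,y,x):
    o=o[:min(o.shape[0],600-y),:min(o.shape[1],800-x)];P[y:y+o.shape[0],x:x+o.shape[1]]=o
put(c(S,332,112,125,75,3.9),0,0);put(c(S,224,260,100,96,3.1),0,490)
put(c(T,375,225,122,75,4),302,0);put(c(T,228,210,64,75,4),302,500)
cv2.imwrite("pics/crop0.png",P)
```

```text
(300, 700, 3)
```

View pics/crop0.png

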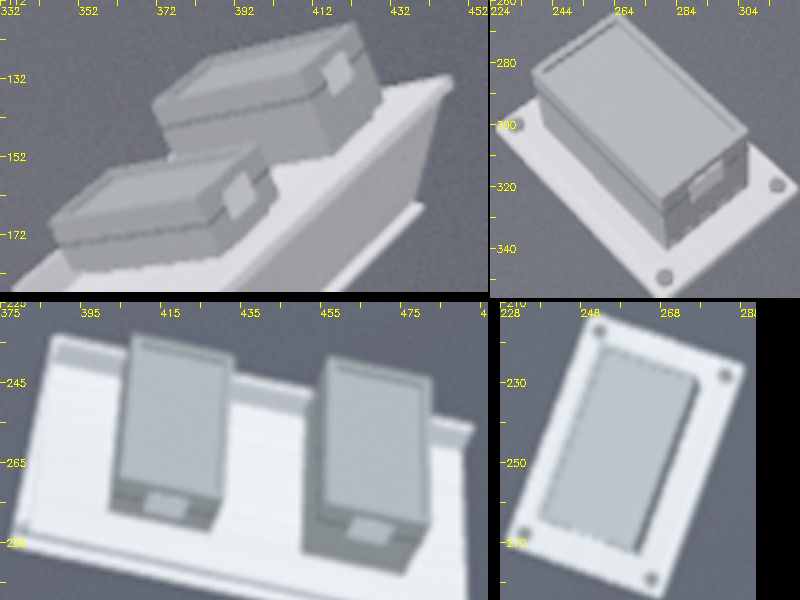

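The right case in the top view (deep lid corners near (457,239) to (482,281)) is the deep one. The left case ((408,233) to (430,274)) is the flat one. The base case's lid corners are (254,221), (277,228), (262,273) and (238,264). I'll triangulate the lid rim corners and compare the results with the given sizes.

```bash
cat > h.py <<'E'
import numpy as np,cv2
from scipy.spatial.transform import Rotation as R
from cell import manip
def cam(n):
    i=manip.camera_info(n);return np.array([[i['fx'],0,i['cx']],[0,i['fy'],i['cy']],[0,0,1]]),R.from_euler('xyz',i['rotation']).as_matrix(),i['position']
def P(n):
    K,r,p=cam(n);return K@np.hstack([r.T,(-r.T@p)[:,None]])
def tri(s,t):
    X=cv2.triangulatePoints(P('side'),P('top'),np.array(s,float).T,np.array(t,float).T);return (X[:3]/X[3]).T
def proj(n,X):
    q=P(n)@np.vstack([np.array(X).T,np.ones(len(X))]);return (q[:2]/q[2]).T
def plane(n,uv,z):
    K,r,p=cam(n);d=(r@np.linalg.inv(K)@np.c_[np.array(uv,float),np.ones(len(uv))].T).T
    return p+d*((z-p[2])/d[:,2])[:,None]
def rect(X):  # corners order: low/A-left.. X[0..3] cyclic, long edges 0-3? -> Kabsch on 110x60
    M=np.array([[55,30,0],[55,-30,0],[-55,-30,0],[-55,30,0.]])
    c=X.mean(0);rot,rs=R.align_vectors(X-c,M);return c,rot.as_matrix(),rs
E
python3 - <<'E'
from h import *
np.set_printoptions(precision=1,suppress=True)
# order: far-from-robot left(+y), far right, near right, near left
D=dict(base=([(265,264.2),(237.5,282.9),(280.1,324.8),(306.9,302.3)],0),
)
side=dict(base=[(306.9,302.3),(280.1,324.8),(237.5,282.9),(265,264.2)],
 deep=[(371,138.7),(384.6,126.9),(422.8,118.2),(410.5,131.5)],
 flat=[(345.1,168.7),(358.9,156.1),(398.2,149.2),(384.3,162.2)])
top=dict(base=[(254,221.3),(277,228.5),(262.3,272.8),(238,264.5)],
 deep=[(456.8,239),(483,244.3),(481.8,280.8),(456,275.3)],
 flat=[(408,233.5),(433.5,238.3),(430.3,274.5),(404.8,269.8)])
for k in('base','deep','flat'):
    best=None
    for s in range(4):
        sd=side[k][s:]+side[k][:s]
        X=tri(sd,top[k]); e=np.abs(proj('side',X)-sd).max()+np.abs(proj('top',X)-top[k]).max()
        if best is None or e<best[0]: best=(e,s,X)
    e,s,X=best; print(k,'shift',s,'reproj',e);print(X)
    print('edges',np.linalg.norm(X-np.roll(X,-1,0),axis=1))
    c,m,rs=rect(X);print('c',c,'axes x',m[:,0].round(3),'y',m[:,1].round(3),'z',m[:,2].round(3),'res',rs)
# stand top/bottom
print(plane('top',[(254,221)],63))
E
```

```text
base shift 2 reproj 2.4673867225741333
[[628.2 190.9  60.5]
 [611.  135.6  60.6]
 [507.2 167.7  57.2]
 [525.1 225.   57.2]]
edges [ 57.9 108.7  60.  108.7]
c [567.9 179.8  58.9] axes x [ 1.  -0.3  0. ] y [ 0.3  1.  -0. ] z [-0.  0.  1.] res 2.010777660569203
deep shift 0 reproj 1.83282298317215
[[ 592.5 -285.1   67.6]
 [ 582.2 -346.2   66.2]
 [ 492.9 -323.8  131.3]
 [ 502.8 -268.2  128.1]]
edges [ 62.  112.8  56.5 109.5]
c [ 542.6 -305.8   98.3] axes x [ 0.8 -0.2 -0.6] y [ 0.2  1.  -0. ] z [ 0.6 -0.1  0.8] res 4.139004776684603
flat shift 0 reproj 0.901850500403782
[[ 604.7 -173.5   55.2]
 [ 596.4 -233.9   50.8]
 [ 505.4 -213.4  116.8]
 [ 514.1 -156.2  119.9]]
edges [ 61.2 114.2  58.  112.7]
c [ 555.2 -194.3   85.7] axes x [ 0.8 -0.1 -0.6] y [0.2 1.  0. ] z [ 0.6 -0.1  0.8] res 5.978073891589244
[[626.9 189.7  63. ]]
```

servo_tool([
  [0,0,6.15,29,-33.5,20,0],
  [0,0,6.15,29,-33.5,20,0],
  [0,0,0,29,-33.5,20,0],
  [0,0,0,29,-33.5,20,0],
  [0,0,0,29,-33.5,20,0],
  [0,0,0,29,-33.5,20,0],
  [0,0,0,17,-43,0,0],
  [0,0,0,17,-43,0,0],
  [0,0,0,17,-43,0,0],
  [0,0,0,17,-43,0,0],
  [0,0,0,17,-43,0,0],
  [0,0,0,17,-43,0,0],
  [1.456,6.846,0,17,-43,0,0],
  [1.456,6.846,0,6,-44,-10,0],
  [1.456,6.846,0,6,-44,-10,0],
  [1.456,6.846,0,6,-44,-10,0],
  [1.456,6.846,0,6,-44,-10,0],
  [0,0,0,6,-44,-10,0],
  [0,0,0,6,-44,-10,0],
  [0,0,0,0,0,0,0],
], grip_force=40)

```text
clock: 2.6
eef_pos: [555.0, -267.5, 239.8]
eef_rot: [3.141, -0.614, 2.928]
wrist_force: [0.1, 0.8, 0.0]
finger_gap: 94.1
finger_force: 0.0
```

servo_tool([
  [0,0,0,1,-13.8,-39.6,0],
  [0,0,0,1,-13.8,-39.6,0],
  [0,0,0,1,-13.8,-39.6,0],
  [0,0,0,-10,2,-14.2,0],
  [0,0,0,-10,2,-14.2,0],
  [0,0,0,-10,2,-14.2,0],
  [0,0,0,-9.6,2,-14.2,0],
  [0,0,0,0,0,0,0],
])

```text
clock: 3.6
eef_pos: [518.7, -297.3, 66.6]
eef_rot: [3.141, -0.612, 2.932]
wrist_force: [0.2, 0.4, -0.8]
finger_gap: 94.0
finger_force: 0.0
```

Run:
```python
from h import *
s=manip.read_state();print(s['eef_pos'],s['eef_rot'],s['joints'])
S=manip.camera('side')[:,:,::-1];T=manip.camera('top')[:,:,::-1]
a=cv2.resize(S[90:240,320:470],(400,400));b=cv2.resize(T[190:340,380:530],(400,400))
cv2.imwrite('pics/g1.png',np.hstack([a,b]))
```

```text
[ 518.66319704 -297.25098294   66.57391705] [ 3.14125057 -0.61242839  2.93228358] [-0.50068244  0.93657586  0.9207748  -0.1734662   1.87233435 -1.86342281]
```

View pics/g1.png

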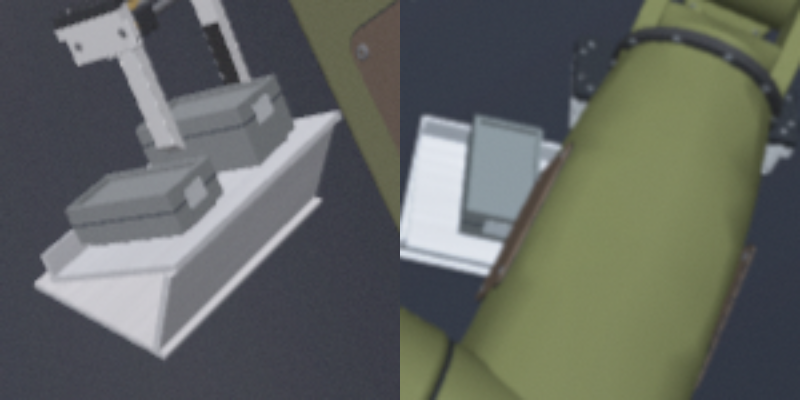

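The side crop shows the fingers straddling the deep case, with the near finger at crop (170,100). The flat case is untouched. I'll correct by a few mm and close.

servo_tool([
  [0,0,0,-1,-3,-1.6,0],
  [0,0,0,0,0,0,1],
  [0,0,0,0,0,0,1],
  [0,0,0,0,0,0,1],
  [0,0,0,0,0,0,1],
  [0,0,0,0,0,0,1],
  [0,0,0,0,0,0,1],
  [0,0,0,0,0,0,1],
], grip_force=45)

```text
clock: 4.7
eef_pos: [518.1, -301.2, 65.3]
eef_rot: [-3.141, -0.611, 2.932]
wrist_force: [0.9, 1.6, 1.0]
finger_gap: 59.6
finger_force: 45.0
```

servo_tool([
  [0,0,0,4,-1,6,1],
  [0,0,0,4,-1,6,1],
  [0,0,0,10,-2,16,1],
  [0,0,0,10,-2,16,1],
  [0,0,0,10,-2,16,1],
  [0,0,0,10,-2,16,1],
  [-1.456,-6.846,0,0,5,20,1],
  [-1.456,-6.846,0,0,10,20,1],
  [-1.456,-6.846,0,0,20,20,1],
  [-1.456,-6.846,0,0,30,20,1],
  [-1.456,-6.846,0,0,35,0,1],
  [0,0,-3,0,38,0,1],
  [0,0,-2.7,0,38,0,1],
  [0,0,0,0,38,0,1],
  [0,0,0,0,38,0,1],
  [0,0,0,0,38,0,1],
  [0,0,0,0,38,0,1],
  [0,0,0,0,38,0,1],
  [0,0,0,0,38,0,1],
  [0,0,0,0,38,0,1],
])

```text
clock: 7.2
eef_pos: [566.1, 131.9, 221.7]
eef_rot: [-3.141, 0.0, 2.832]
wrist_force: [-0.3, -0.4, -4.5]
finger_gap: 59.8
finger_force: 45.0
```

servo_tool([
  [0,0,0,0.5,16,-20,1],
  [0,0,0,0.5,16,-30,1],
  [0,0,0,0.5,16,-30,1],
  [0,0,0,0,0,-25,1],
  [0,0,0,0,0,-15,1],
  [0,0,0,0,0,0,1],
  [0,0,0,0,0,0,1],
])

```text
clock: 8.07
eef_pos: [568.2, 178.7, 102.5]
eef_rot: [3.141, 0.001, 2.832]
wrist_force: [0.2, 0.3, -3.7]
finger_gap: 59.7
finger_force: 45.0
```

Run:
```python
from h import *
s=manip.read_state();print(s['eef_pos'],s['eef_rot'],s['wrist_force'],s['moment'])
S=manip.camera('side')[:,:,::-1];T=manip.camera('top')[:,:,::-1]
cv2.imwrite('pics/s2.png',S);cv2.imwrite('pics/t2.png',T)
a=cv2.resize(S[230:370,210:340],(520,560),interpolation=cv2.INTER_CUBIC);b=cv2.resize(T[200:300,220:290],(280,400),interpolation=cv2.INTER_CUBIC)
o=np.zeros((560,800,3),np.uint8);o[:,:520]=a;o[:400,520:]=b
cv2.imwrite('pics/v2.png',(255*(o/255.)**.6).astype(np.uint8))
```

```text
[568.18660265 178.66940529 102.47335851] [3.14079228e+00 1.38075835e-03 2.83172073e+00] [ 0.24855536  0.29567348 -3.72588238] [-0.00455725  0.00411622  0.0509632 ]
```

View pics/v2.png

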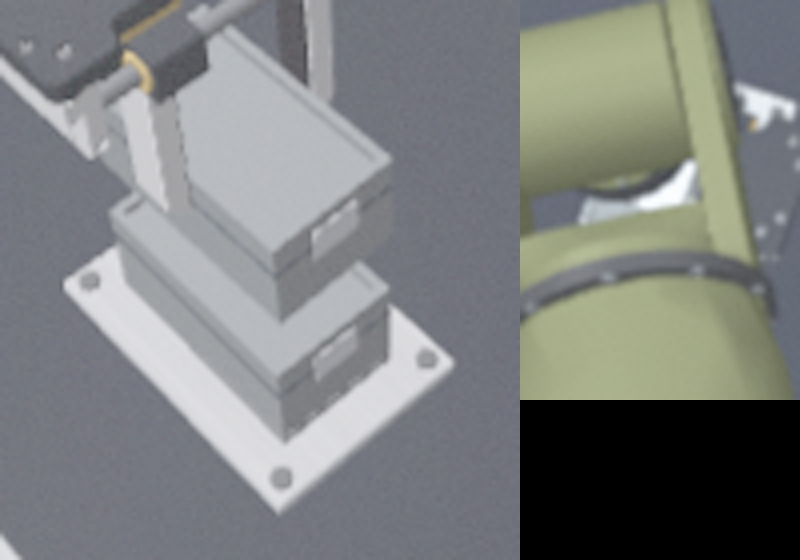

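The top view is blocked by the arm. The side crop shows the held deep case level above the base, roughly aligned. Its lid corners are at full-image (278,292) and (308,269.5), and the base's are at (280,324) and (307,303). I'll cast the corners onto their known heights.

```bash
cat >> h.py <<'E'
def sub(f,pts,w=3):
    g=cv2.cvtColor(cv2.imread(f),cv2.COLOR_BGR2GRAY)
    p=np.array(pts,np.float32).reshape(-1,1,2)
    return cv2.cornerSubPix(g,p.copy(),(w,w),(-1,-1),(3,50,.01)).reshape(-1,2)
E
python3 - <<'E'
from h import *
np.set_printoptions(precision=2,suppress=True)
sb=sub('pics/side0.png',[(265,264.2),(237.5,282.9),(280.1,324.8),(306.9,302.3)])
tb=sub('pics/top0.png',[(238,264.5),(254,221.3),(277,228.5),(262.3,272.8)])
sb2=sub('pics/s2.png',[(279.75,324.5),(307,303)])
sh=sub('pics/s2.png',[(278,292.5),(307.75,269.5)])
print('px',sb,tb,sb2,sh)
A=plane('side',sb,63);B=plane('top',tb,63)
for n,X in(('side',A),('top',B)):
    l=np.linalg.norm(X-np.roll(X,-1,0),axis=1);print(n,X[:,:2],l,X.mean(0))
    for i,j in((0,1),(1,2),(2,3),(3,0)): 
        d=X[j]-X[i];print(np.degrees(np.arctan2(d[1],d[0])))
for z in(142,145,148):
    H=plane('side',sh,z);print(z,H[:,:2],np.linalg.norm(H[0]-H[1]))
print('base2',plane('side',sb2,63))
# foot/edge cross-check: project ideal TCP-centred case
E
```

```text
px [[264.51 262.97]
 [237.03 282.35]
 [279.26 323.53]
 [306.9  301.53]] [[235.83 266.12]
 [254.   221.3 ]
 [277.55 228.7 ]
 [261.94 273.19]] [[278.78 324.08]
 [306.93 301.55]] [[277.66 292.91]
 [307.64 269.25]]
side [[612.84 135.48]
 [631.13 192.77]
 [526.84 227.01]
 [508.4  170.52]] [ 60.14 109.76  59.42 110.17] [569.8  181.44  63.  ]
72.30228174431377
161.82355637415088
-108.08555354094042
-18.55015290563072
top [[519.87 228.75]
 [626.21 189.68]
 [609.72 133.87]
 [504.55 167.41]] [113.29  58.19 110.39  63.22] [565.09 179.93  63.  ]
-20.17467234385001
-106.45677587521102
162.309709671644
75.97330723797157
142 [[526.75 222.94]
 [509.38 164.67]] 60.80423007690843
145 [[525.51 224.63]
 [508.23 166.68]] 60.46218612531348
148 [[524.27 226.31]
 [507.09 168.69]] 60.120142173718676
base2 [[527.   228.21  63.  ]
 [508.34 170.54  63.  ]]
```

servo_tool([
  [0,0,-0.4,0.8,2.4,-6,1],
  [0,0,0,0,0,-6,1],
  [0,0,0,0,0,-6,1],
  [0,0,0,0,0,-4,1],
  [0,0,0,0,0,0,1],
  [0,0,0,0,0,0,1],
])

```text
clock: 8.93
eef_pos: [568.5, 181.1, 79.4]
eef_rot: [3.141, 0.0, 2.825]
wrist_force: [-0.2, -0.3, -3.5]
finger_gap: 59.6
finger_force: 45.0
```

servo_tool([
  [0,0,0,0,0,-1,1],
  [0,0,0,0,0,-1,1],
  [0,0,0,0,0,0,1],
])

```text
clock: 9.3
eef_pos: [568.3, 181.1, 77.2]
eef_rot: [-3.142, -0.0, 2.825]
wrist_force: [0.1, 1.0, -4.2]
finger_gap: 59.5
finger_force: 45.0
```

servo_tool([
  [0,0,0,0,0,-1,1],
  [0,0,0,0,0,-1,1],
  [0,0,0,0,0,0,1],
])

```text
clock: 9.68
eef_pos: [568.3, 181.1, 75.1]
eef_rot: [-3.141, -0.0, 2.825]
wrist_force: [-0.4, -0.3, -4.3]
finger_gap: 59.8
finger_force: 45.0
```

servo_tool([
  [0,0,0,0,0,-1,1],
  [0,0,0,0,0,0,1],
])

```text
clock: 9.93
eef_pos: [568.3, 181.1, 74.1]
eef_rot: [-3.142, -0.0, 2.825]
wrist_force: [-0.0, 0.0, -4.8]
finger_gap: 59.3
finger_force: 45.0
```

servo_tool([
  [0,0,0,0,0,-1,1],
  [0,0,0,0,0,0,1],
])

```text
clock: 10.18
eef_pos: [568.3, 181.1, 73.2]
eef_rot: [-3.142, -0.0, 2.825]
wrist_force: [0.6, -0.5, -4.7]
finger_gap: 59.9
finger_force: 45.0
```

servo_tool([
  [0,0,0,0,0,-1,1],
  [0,0,0,0,0,0,1],
])

```text
clock: 10.42
eef_pos: [568.3, 181.1, 72.1]
eef_rot: [-3.142, -0.0, 2.825]
wrist_force: [-0.6, 0.1, -4.1]
finger_gap: 59.5
finger_force: 45.0
```

servo_tool([
  [0,0,0,0,0,-1,1],
  [0,0,0,0,0,0,1],
])

```text
clock: 10.68
eef_pos: [568.3, 181.1, 71.2]
eef_rot: [-3.142, -0.0, 2.825]
wrist_force: [-1.1, -0.0, -4.2]
finger_gap: 59.6
finger_force: 45.0
```

servo_tool([
  [0,0,0,0,0,-1,1],
  [0,0,0,0,0,0,1],
])

```text
clock: 10.92
eef_pos: [568.5, 181.2, 71.1]
eef_rot: [3.141, 0.001, 2.825]
wrist_force: [-3.6, -0.9, 5.2]
finger_gap: 60.0
finger_force: 44.9
```

Run:
```python
from h import *
np.set_printoptions(precision=2,suppress=True)
S=manip.camera('side')[:,:,::-1];cv2.imwrite('pics/s3.png',S)
o=cv2.resize(S[245:350,215:335],(800,700),interpolation=cv2.INTER_CUBIC)[:600]
cv2.imwrite('pics/v3.png',(255*(o/255.)**.6).astype(np.uint8))
for z in(113,118):
    print(proj('side',[[526.84,227.01,z],[508.4,170.52,z]]))
```

```text
[[277.35 306.03]
 [306.55 283.55]]
[[277.14 304.17]
 [306.52 281.65]]
```

View pics/v3.png

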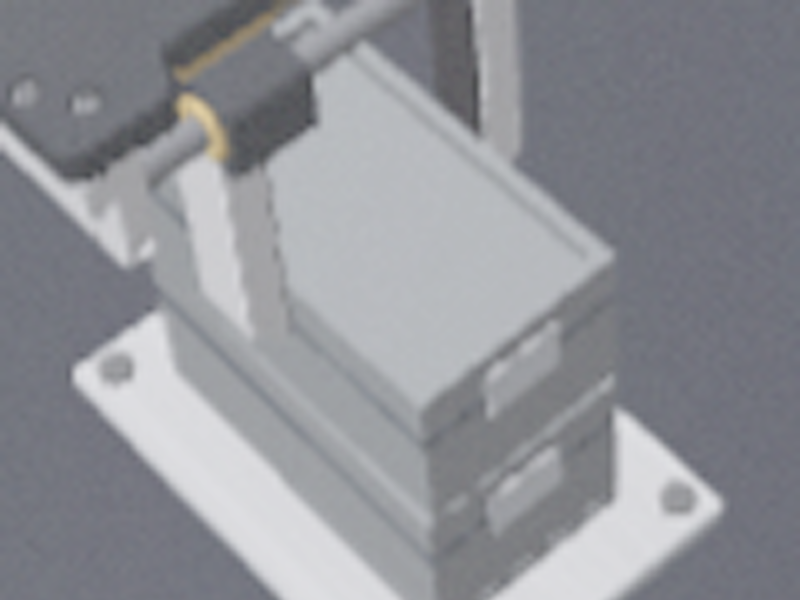

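The side crop shows the deep case down on the base. Its lid corners are near crop (420,413) and (614,255), which is full-image (278,307) and (307.1,283.2). A light stripe of base rim shows along the near-left edge, so I'll check the numbers.

Run:
```python
from h import *
np.set_printoptions(precision=2,suppress=True)
p=sub('pics/s3.png',[(278,307),(307.1,283.2)]);b=sub('pics/s3.png',[(279.75,324.5),(307,303)]);print(p,b)
for z in(113,118):
    H=plane('side',p,z);c=H.mean(0);print(z,H[:,:2],np.linalg.norm(H[0]-H[1]))
    d=H[:,:2]-np.array([[526.84,227.01],[508.4,170.52]]);print('along,lat',d@np.array([[.951,.31],[-.31,.951]]))
# edge length on vertical near edge
g=cv2.cvtColor(cv2.imread('pics/s3.png'),cv2.COLOR_BGR2GRAY)
for c in (285,292,299,304): print(c,g[284:335,c])
for c in (262,268,274): print(c,g[292:335,c])
```

```text
[[277.63 306.17]
 [306.83 282.77]] [[279.6  323.59]
 [306.7  305.53]]
113 [[526.34 227.02]
 [508.75 169.01]] 60.61872718374079
along,lat [[-0.48 -0.14]
 [ 0.8  -1.33]]
118 [[524.38 229.64]
 [506.95 172.15]] 60.0797042240047
along,lat [[-3.15  1.74]
 [-1.89  1.1 ]]
285 [151 152 152 151 153 152 151 150 152 152 151 152 151 152 153 139 108  85
  79  78  80  76  70  68  77  81  78  78  77  79  81  80  81  80  79  85
  84  79  77  80  77  76  76  79  79  78  81  82  78  76  78]
292 [151 151 152 150 152 151 150 150 152 151 138 104  78 100 116 113 114 116
 114 113  98  83  77  82  80  80  79  81  97 107  90  77 132 145 121 115
 114 117  98  81  82  79  82  78  77  95  96 119 171 193 197]
299 [152 152 152 150 137 107  80  74  79  88  83  71  75  83  85  82  81  77
  78  78  76  79  88 106 104  83  76  82  83  82  86  94  93  86  80  76
  77  77  79  77  97 111 164 196 197 198 199 201 199 199 199]
304 [143 115  83  78  80  77  72  63  74  76  78  77  76  78  79  79  77  80
  89 108 102  84  78  80  79  73  69  75  78  79  77  80  79  76  77  78
 100 113 161 193 197 199 198 199 197 197 199 199 198 197 199]
262 [123 117 119 116 104  99 113 117 118 117 119 119 118 121 129 134 125 119
 117 106 102 114 118 122 119 119 119 121 123 132 166 192 197 197 196 199
 198 198 197 198 200 202 203]
268 [152 151 151 152 151 137 121 119 115 110 101 110 117 117 118 119 120 119
 117 121 134 133 123 119 117 105 101 114 118 120 118 119 118 118 125 132
 167 194 199 197 197 198 200]
274 [152 154 152 152 149 150 152 151 152 149 141 127 118 118 115 102  99 112
 119 118 119 120 116 118 118 128 139 138 121 117 114 106 101 114 119 122
 118 118 118 120 125 132 168]
```

servo_tool([
  [0,0,0,0,0,2.5,1],
  [0,0,0,0,0,0,1],
  [0,0,0,0.3,0.95,0,1],
  [0,0,0,0.3,0.95,0,1],
  [0,0,0,0,0,0,1],
])

```text
clock: 11.6
eef_pos: [568.9, 183.0, 72.6]
eef_rot: [-3.141, -0.0, 2.825]
wrist_force: [0.0, -1.2, -4.7]
finger_gap: 59.7
finger_force: 45.0
```

servo_tool([
  [0,0,0,0.3,0.95,0,1],
  [0,0,0,0,0,0,1],
])

```text
clock: 11.85
eef_pos: [569.1, 183.8, 72.6]
eef_rot: [-3.141, -0.0, 2.825]
wrist_force: [-1.4, -2.3, -5.7]
finger_gap: 59.1
finger_force: 45.0
```

servo_tool([
  [0,0,0,0.3,0.95,0,1],
  [0,0,0,0,0,0,1],
  [0,0,0,0,0,0,1],
])

```text
clock: 12.22
eef_pos: [569.5, 184.9, 72.7]
eef_rot: [-3.141, -0.0, 2.825]
wrist_force: [-1.6, -3.4, -5.8]
finger_gap: 59.4
finger_force: 45.0
```

servo_tool([
  [0,0,0,-0.5,-1.4,0,1],
  [0,0,0,0,0,-1,1],
  [0,0,0,0,0,-1,1],
  [0,0,0,0,0,0,1],
])

```text
clock: 12.72
eef_pos: [569.4, 183.7, 71.1]
eef_rot: [3.141, 0.001, 2.825]
wrist_force: [0.1, 0.4, -2.5]
finger_gap: 59.7
finger_force: 44.9
```

servo_tool([
  [0,0,0,0,0,-0.4,1],
  [0,0,0,0,0,0,1],
  [0,0,0,0,0,0,0.5],
  [0,0,0,0,0,0,0],
  [0,0,0,0,0,0,0],
  [0,0,0,0,0,0,0],
  [0,0,0,0,0,5,0],
  [0,0,0,0,0,20,0],
  [0,0,0,0,0,30,0],
  [0,0,0,0,0,30,0],
  [0,0,0,0,0,30,0],
  [0,0,0,0,-20,20,0],
  [0,0,0,0,-40,0,0],
  [0,0,0,0,-40,0,0],
  [0,0,0,0,-40,0,0],
  [0,0,0,0,-40,0,0],
])

```text
clock: 14.72
eef_pos: [568.5, 1.1, 205.3]
eef_rot: [-3.141, -0.0, 2.824]
wrist_force: [0.8, 0.5, -0.1]
finger_gap: 93.6
finger_force: 0.0
```

Run:
```python
from h import *
np.set_printoptions(precision=2,suppress=True)
print(manip.read_state()['eef_pos'])
S=manip.camera('side')[:,:,::-1];T=manip.camera('top')[:,:,::-1];cv2.imwrite('pics/s4.png',S);cv2.imwrite('pics/t4.png',T)
o=np.hstack([cv2.resize(S[240:360,215:335],(480,480),interpolation=cv2.INTER_CUBIC),cv2.resize(T[195:295,220:286],(317,480),interpolation=cv2.INTER_CUBIC)])
cv2.imwrite('pics/v4.png',(255*(o/255.)**.6).astype(np.uint8))
b=plane('side',[[264.51,262.97],[237.03,282.35],[279.26,323.53],[306.9,301.53]],63)
print(proj('side',b+[0,0,50]))
```

```text
[568.54   1.06 205.3 ]
[[262.07 244.35]
 [233.06 263.99]
 [277.34 306.03]
 [306.55 283.56]]
```

View pics/v4.png

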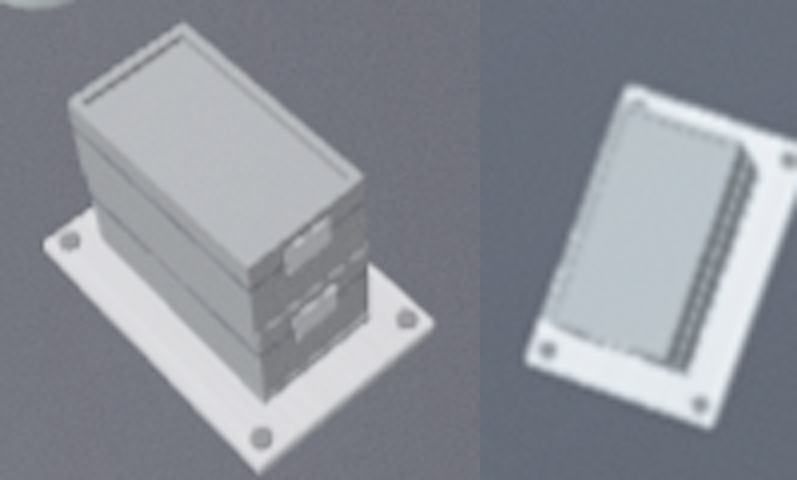

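The deep case is seated square on the base. Its lid corners in the side image are near (260.5,245.5), (232.3,265.3), (277,308) and (306,284). I'll measure the column's pose and refine the flat case's position.

Run:
```python
from h import *
np.set_printoptions(precision=2,suppress=True)
p=sub('pics/s4.png',[(260.8,245),(232.5,265),(277.2,307.5),(306,284)]);print(p)
for z in(113,118):
  X=plane('side',p,z);print(X[:,:2],np.linalg.norm(X-np.roll(X,-1,0),axis=1),X.mean(0))
  for i,j in((0,1),(1,2),(2,3),(3,0)):
    d=X[j]-X[i];print(round(np.degrees(np.arctan2(d[1],d[0])),2),end=' ')
fs=sub('pics/s4.png',[(345.1,168.7),(358.9,156.1),(398.2,149.2),(384.3,162.2)]);ft=sub('pics/top0.png',[(408,233.5),(433.5,238.3),(430.3,274.5),(404.8,269.8)])
print(fs,ft);X=tri(fs,ft);print(X,X.mean(0),np.linalg.norm(X-np.roll(X,-1,0),axis=1))
```

```text
[[260.25 245.11]
 [231.81 264.36]
 [276.54 306.69]
 [305.43 283.55]]
[[614.59 138.32]
 [632.45 194.33]
 [527.29 228.56]
 [509.94 171.33]] [ 58.79 110.59  59.8  109.74] [571.07 183.14 113.  ]
72.31 161.97 -106.87 -17.51 [[611.85 141.73]
 [629.55 197.24]
 [525.33 231.17]
 [508.13 174.45]] [ 58.26 109.61  59.27 108.76] [568.71 186.15 118.  ]
72.31 161.97 -106.87 -17.51 [[343.86 168.21]
 [359.86 154.71]
 [397.21 148.08]
 [384.3  162.2 ]] [[406.5  236.49]
 [433.5  238.3 ]
 [430.4  274.71]
 [402.28 267.56]]
[[ 599.74 -167.96   61.45]
 [ 595.12 -233.06   55.97]
 [ 505.87 -212.86  119.41]
 [ 516.48 -150.59  123.93]] [ 554.3  -191.12   90.19] [ 65.5  111.35  63.33 105.53]
```

servo_tool([
  [0,0,6.2,2,-40,5,0],
  [1.456,6.846,0,2,-40,0,0],
  [1.456,6.846,0,2,-40,0,0],
  [1.456,6.846,0,2,-40,0,0],
  [1.456,6.846,0,2,-40,0,0],
  [1.456,6.846,0,0,0,-20,0],
  [0,0,0,0,0,-30,0],
  [0,0,0,0,0,-30,0],
  [0,0,0,0,0,0,0],
])

```text
clock: 15.95
eef_pos: [578.1, -196.2, 128.3]
eef_rot: [3.14, -0.616, 2.934]
wrist_force: [-0.3, -0.1, 0.6]
finger_gap: 93.8
finger_force: 0.0
```

servo_tool([
  [0,0,0,-9.8,1.3,-16,0],
  [0,0,0,-9.8,1.3,-16,0],
  [0,0,0,-9.8,1.3,-16,0],
  [0,0,0,-9.6,1.3,-14,0],
  [0,0,0,0,0,0,0],
  [0,0,0,0,0,0,0],
])

```text
clock: 16.7
eef_pos: [540.9, -191.5, 69.9]
eef_rot: [3.141, -0.609, 2.933]
wrist_force: [0.8, -0.3, -0.2]
finger_gap: 93.9
finger_force: 0.0
```

Run:
```python
from h import *
s=manip.read_state();print(s['eef_pos'],s['eef_rot'],s['wrist_force'])
S=manip.camera('side')[:,:,::-1]
cv2.imwrite('pics/g2.png',cv2.resize(S[90:230,310:470],(800,700),interpolation=cv2.INTER_CUBIC)[:600])
```

```text
[ 540.88601819 -191.53874857   69.89502443] [ 3.14114505 -0.60870491  2.93332325] [ 0.77731445 -0.30003712 -0.24133767]
```

View pics/g2.png

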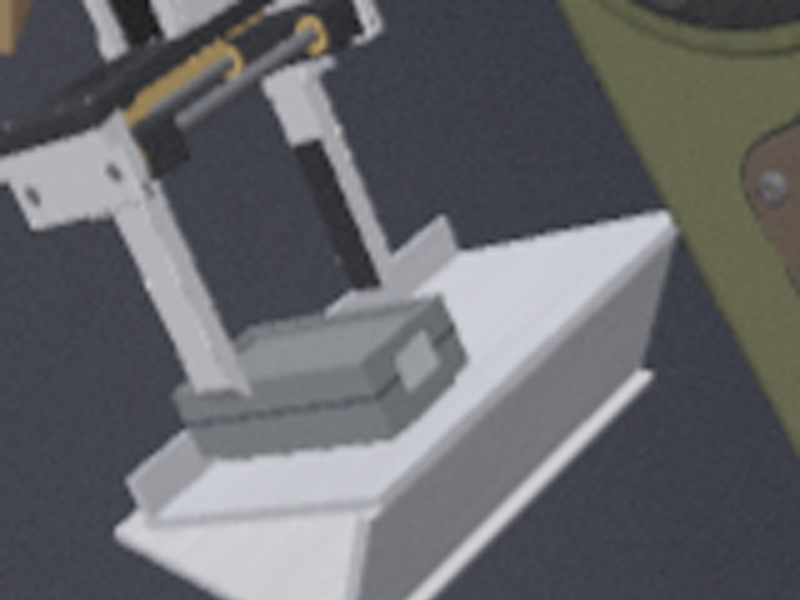

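The side crop shows the fingers straddling the flat case, with the near tip at crop (225,390) and about 6 mm too high. I'll lower along the plate normal and close.

servo_tool([
  [0,0,0,-2,0.4,-3,0],
  [0,0,0,-2,0.4,-3,0],
  [0,0,0,0,0,0,0],
  [0,0,0,0,0,0,1],
  [0,0,0,0,0,0,1],
  [0,0,0,0,0,0,1],
  [0,0,0,0,0,0,1],
  [0,0,0,0,0,0,1],
  [0,0,0,0,0,0,1],
  [0,0,0,0,0,0,1],
], grip_force=45)

```text
clock: 18.0
eef_pos: [536.1, -190.5, 62.4]
eef_rot: [3.141, -0.611, 2.933]
wrist_force: [0.8, 0.2, 1.0]
finger_gap: 59.3
finger_force: 45.0
```

servo_tool([
  [0,0,0,4,-1,6,1],
  [0,0,0,4,-1,6,1],
  [0,0,0,10,-2,16,1],
  [0,0,0,10,-2,16,1],
  [0,0,0,10,-2,16,1],
  [0,0,0,10,-2,16,1],
  [-1.456,-6.846,0,0,5,25,1],
  [-1.456,-6.846,0,0,10,25,1],
  [-1.456,-6.846,0,0,20,25,1],
  [-1.456,-6.846,0,0,30,20,1],
  [-1.456,-6.846,0,0,35,0,1],
  [0,0,-3,-2,38,0,1],
  [0,0,-2.7,-2,38,0,1],
  [0,0,0,-2,38,0,1],
  [0,0,0,-2,38,0,1],
  [0,0,0,-2,38,0,1],
  [0,0,0,-2,38,0,1],
  [0,0,0,-2,30,0,1],
  [0,0,0,0,20,0,1],
  [0,0,0,0,0,0,1],
])

```text
clock: 20.5
eef_pos: [570.1, 178.3, 233.4]
eef_rot: [-3.141, -0.0, 2.835]
wrist_force: [-0.9, -1.1, -4.2]
finger_gap: 58.9
finger_force: 45.0
```

servo_tool([
  [0,0,0,0,2,-25,1],
  [0,0,0,0,3,-30,1],
  [0,0,0,0,0,-20,1],
  [0,0,0,0,0,-12,1],
  [0,0,0,0,0,0,1],
  [0,0,0,0,0,0,1],
])

```text
clock: 21.25
eef_pos: [570.5, 182.3, 147.3]
eef_rot: [3.141, 0.001, 2.833]
wrist_force: [0.5, -0.3, -2.8]
finger_gap: 59.4
finger_force: 45.0
```

Run:
```python
from h import *
np.set_printoptions(precision=2,suppress=True)
s=manip.read_state();print(s['eef_pos'],s['eef_rot'],s['wrist_force'])
S=manip.camera('side')[:,:,::-1];cv2.imwrite('pics/s5.png',S)
cv2.imwrite('pics/v5.png',(255*(cv2.resize(S[215:345,210:340],(600,600),interpolation=cv2.INTER_CUBIC)/255.)**.6).astype(np.uint8))
for h in(7,9,11):
    z=s['eef_pos'][2]-h+39;o=[527.29-571.07,228.56-183.14],[509.94-571.07,171.33-183.14]
    print(z,proj('side',[[527.29,228.56,z],[509.94,171.33,z]]))
```

```text
[570.55 182.34 147.34] [3.14 0.   2.83] [ 0.46 -0.3  -2.84]
179.3399493855298 [[273.57 280.21]
 [304.82 256.48]]
177.3399493855298 [[273.67 281.07]
 [304.84 257.36]]
175.3399493855298 [[273.76 281.92]
 [304.86 258.23]]
```

View pics/v5.png

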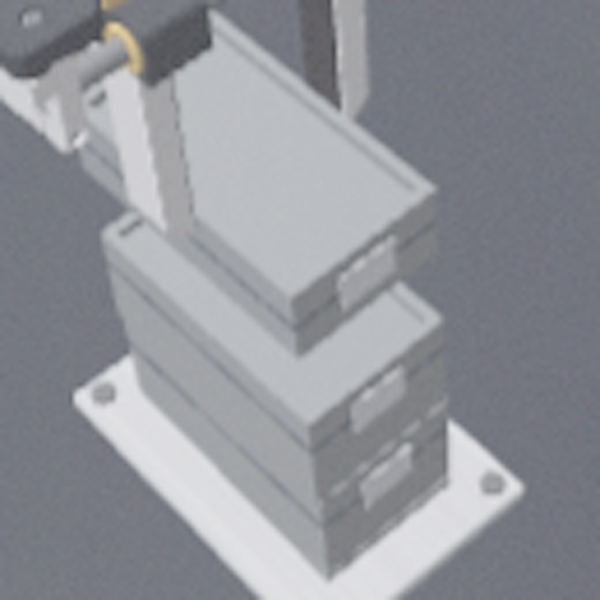

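The side crop shows the flat case held level above the column. Its lid corners are near full-image (273,280.4) and (304.7,255.7), and the column's lid is at (277,307) and (305.5,284).

Run:
```python
from h import *
np.set_printoptions(precision=2,suppress=True)
p=sub('pics/s5.png',[(273.05,280.4),(304.7,255.7)]);q=sub('pics/s5.png',[(277.2,307.5),(306,284)]);print(p,q)
A=np.array([[.953,.302],[-.302,.953]])
C=plane('side',q,113)[:,:2];print(C)
C0=np.array([[527.29,228.56],[509.94,171.33]])
for z in(175,177,179,181):
    H=plane('side',p,z)[:,:2];print(z,np.linalg.norm(H[0]-H[1]),'along,lat vs col',((H-C0)@A).mean(0),'per corner',((H-C0)@A).ravel())
```

```text
[[272.68 279.06]
 [304.04 255.27]] [[276.56 306.7 ]
 [305.44 283.54]]
[[527.26 228.56]
 [509.93 171.32]]
175 60.66851358639401 along,lat vs col [ 5.02 -2.7 ] per corner [ 4.98 -2.27  5.06 -3.13]
177 60.42598597158599 along,lat vs col [ 3.8  -1.72] per corner [ 3.76 -1.41  3.84 -2.03]
179 60.18345835677802 along,lat vs col [ 2.59 -0.74] per corner [ 2.55 -0.55  2.62 -0.93]
181 59.94093074197005 along,lat vs col [1.37 0.25] per corner [1.33 0.31 1.41 0.18]
```

servo_tool([
  [0,0,0,-2.5,1.8,-6,1],
  [0,0,0,0,0,-6,1],
  [0,0,0,0,0,-6,1],
  [0,0,0,0,0,-4,1],
  [0,0,0,0,0,0,1],
  [0,0,0,0,0,0,1],
])

```text
clock: 22.05
eef_pos: [567.7, 184.3, 124.5]
eef_rot: [3.141, 0.0, 2.834]
wrist_force: [-0.1, -0.5, -3.9]
finger_gap: 59.3
finger_force: 45.0
```

servo_tool([
  [0,0,0,0,0,-1,1],
  [0,0,0,0,0,-1,1],
  [0,0,0,0,0,0,1],
])

```text
clock: 22.42
eef_pos: [567.5, 184.3, 122.3]
eef_rot: [-3.141, -0.0, 2.834]
wrist_force: [-0.5, -0.1, -2.9]
finger_gap: 58.9
finger_force: 45.0
```

servo_tool([
  [0,0,0,0,0,-1,1],
  [0,0,0,0,0,0,1],
])

```text
clock: 22.68
eef_pos: [567.5, 184.3, 121.2]
eef_rot: [-3.142, -0.0, 2.834]
wrist_force: [0.0, 0.6, -3.1]
finger_gap: 59.3
finger_force: 45.0
```

servo_tool([
  [0,0,0,0,0,-1,1],
  [0,0,0,0,0,0,1],
])

```text
clock: 22.92
eef_pos: [567.5, 184.3, 120.2]
eef_rot: [-3.142, -0.0, 2.834]
wrist_force: [-0.3, 1.1, -3.6]
finger_gap: 59.3
finger_force: 45.0
```

servo_tool([
  [0,0,0,0,0,-1,1],
  [0,0,0,0,0,0,1],
])

```text
clock: 23.18
eef_pos: [567.6, 184.3, 119.3]
eef_rot: [-3.142, -0.0, 2.834]
wrist_force: [-0.6, 0.2, -3.2]
finger_gap: 59.4
finger_force: 45.0
```

servo_tool([
  [0,0,0,0,0,-1,1],
  [0,0,0,0,0,0,1],
])

```text
clock: 23.42
eef_pos: [567.5, 184.3, 118.2]
eef_rot: [-3.142, -0.0, 2.834]
wrist_force: [0.1, -0.8, -3.2]
finger_gap: 59.2
finger_force: 45.0
```

servo_tool([
  [0,0,0,0,0,-1,1],
  [0,0,0,0,0,0,1],
])

```text
clock: 23.68
eef_pos: [567.5, 184.3, 117.2]
eef_rot: [-3.142, -0.0, 2.834]
wrist_force: [0.3, 0.1, -2.9]
finger_gap: 59.1
finger_force: 45.0
```

servo_tool([
  [0,0,0,0,0,-0.7,1],
  [0,0,0,0,0,0,1],
])

```text
clock: 23.92
eef_pos: [567.5, 184.3, 116.6]
eef_rot: [-3.142, -0.0, 2.834]
wrist_force: [-0.4, 0.1, -4.1]
finger_gap: 59.2
finger_force: 45.0
```

servo_tool([
  [0,0,0,0,0,-0.6,1],
  [0,0,0,0,0,0,1],
])

```text
clock: 24.18
eef_pos: [567.6, 184.3, 116.3]
eef_rot: [3.141, 0.0, 2.834]
wrist_force: [-1.5, 0.1, 1.4]
finger_gap: 59.4
finger_force: 45.0
```

servo_tool([
  [0,0,0,0,0,-0.6,1],
  [0,0,0,0,0,0,1],
])

```text
clock: 24.42
eef_pos: [567.8, 184.5, 116.3]
eef_rot: [3.141, 0.001, 2.834]
wrist_force: [-3.2, -0.5, 5.1]
finger_gap: 59.2
finger_force: 45.0
```

servo_tool([
  [0,0,0,0,0,-0.5,1],
  [0,0,0,0,0,0,1],
])

```text
clock: 24.68
eef_pos: [567.9, 184.6, 116.2]
eef_rot: [3.141, 0.001, 2.834]
wrist_force: [-4.8, 0.1, 8.4]
finger_gap: 59.0
finger_force: 45.0
```

servo_tool([
  [0,0,0,0,0,0.9,1],
  [0,0,0,0,0,0,1],
  [0,0,0,0,0,0,0.5],
  [0,0,0,0,0,0,0],
  [0,0,0,0,0,0,0],
  [0,0,0,0,0,0,0],
  [0,0,0,0,0,5,0],
  [0,0,0,0,0,20,0],
  [0,0,0,0,0,30,0],
  [0,0,0,0,0,30,0],
  [0,0,0,0,0,30,0],
  [0,0,0,0,-20,20,0],
  [0,0,0,0,-40,0,0],
  [0,0,0,0,-40,0,0],
  [0,0,0,0,-40,0,0],
  [0,0,0,0,-40,0,0],
  [0,0,0,0,0,0,0],
])

```text
clock: 26.8
eef_pos: [567.6, 2.3, 251.2]
eef_rot: [-3.141, 0.0, 2.831]
wrist_force: [-0.8, 0.4, 0.7]
finger_gap: 93.7
finger_force: 0.0
```

Run:
```python
from h import *
np.set_printoptions(precision=2,suppress=True)
S=manip.camera('side')[:,:,::-1];T=manip.camera('top')[:,:,::-1];cv2.imwrite('pics/s6.png',S)
o=np.hstack([cv2.resize(S[225:345,215:335],(480,480),interpolation=cv2.INTER_CUBIC),cv2.resize(T[195:295,220:286],(317,480),interpolation=cv2.INTER_CUBIC)])
cv2.imwrite('pics/v6.png',(255*(o/255.)**.6).astype(np.uint8))
C=plane('side',[[260.25,245.11],[231.81,264.36],[276.54,306.69],[305.43,283.55]],113)
g=proj('side',C+[0,0,34]);p=sub('pics/s6.png',g);print(g,p)
for z in(147,152):
    X=plane('side',p,z);print(z,X.mean(0),np.linalg.norm(X-np.roll(X,-1,0),axis=1),(X-C)[:,:2].ravel())
```

```text
[[258.38 231.35]
 [228.82 250.75]
 [275.07 293.63]
 [305.13 270.18]] [[258.05 231.38]
 [228.22 251.41]
 [275.32 293.59]
 [305.3  270.3 ]]
147 [571.03 183.56 147.  ] [ 59.85 110.36  59.53 110.4 ] [ 0.42  0.3   0.03  1.53 -0.28 -0.23 -0.35  0.07]
152 [568.52 186.76 152.  ] [ 59.28 109.32  58.97 109.36] [-2.5   3.92 -3.06  4.62 -2.37  2.55 -2.27  3.39]
```

View pics/v6.png

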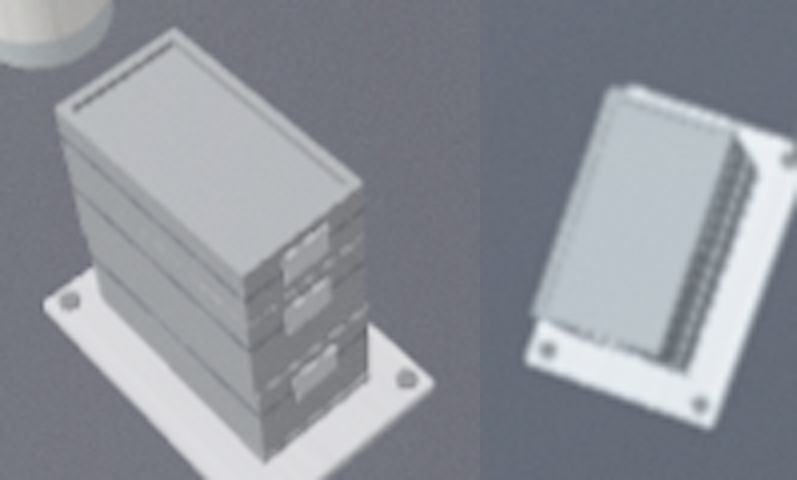

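The column stands square and the flat lid measures 110 x 60 mm at z = 147. It is 0.4 mm from the deep case below, which is consistent with being fully home. Handing in.

```bash
python3 -c "
from cell import manip
print(manip.sign_off())"
```

```text
the job is handed in; nothing more can be done
None
```

I stacked the deep case on the base case in the tray and the flat case on top, and handed the job in at about 27 s. The last pictures show both fully home to within about 1 mm, but the hand-in gave no verdict.

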